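# Fit the anti-scale cartridge in the ironing station

### The arm

A 6-joint arm with a two-finger parallel gripper is mounted at the origin on the work surface. World frame = base frame: x ahead of the robot, y to its left, z up, the work surface at z = 0. Lengths are in mm, angles in rad, forces in N, time in s.
With the tool pointing down it reaches from about 325 to 750 mm from the base axis. Payload 7.6 kg.
Tool frame: the origin (TCP) lies between the finger pads; the fingertips stand 8 mm ahead of it and the grasp point (between the pads) lies 11 mm behind it (env.tips_ahead is the distance from the TCP to the fingertips, in mm); z points along the fingers, y is the direction in which the jaws open and shut (so a half turn about z gives the same grasp; the last joint's range is limited). The gripper opens to 85 mm and grips with 20 to 120 N. Pads are 22 mm wide; open, the fingers measure 114 mm over their backs; the gripper's body (76 mm by 85 mm) begins 54 mm behind the grasp point. The pads swing forward as they close: fully open they stand 13 mm farther back than shut.
Start: joints at [-1.23, 0.052, 1.401, -0, 1.689, -0.07], TCP at [209.681, -481.33, 239.323] pointing down, gripper open.
Joint ranges: [-2.9, 2.9], [-0.91, 2.17], [0.12, 2.37], [-1.06, 4.2], [0.26, 2.73], [-2.93, 2.93]. Speed limits (rad/s): [2.57, 2.57, 3.01, 3.14, 3.14, 3.14].

### API

Orientations are given as a rotation vector (axis times angle).
In Python, from cell import env gives the robot as it stands. The module is installed in compiled form; this text tells all that it offers.
- The arm moves only by the tool apply_moves, never from a script. Its argument "series" is a list of rows, each a list of 5 numbers: the opening, from -1 (shut) to 1 (fully open), so that 0 is half open, then the shift along the tool's x, y, z in cm, then the turn about the tool's z in degrees. A call has 1 to 12 rows; each row shifts and turns the commanded pose from where the row before left it, along the tool's axes as they then stand; what a row does not reach is not made up. A row lasts 1/10 s, in which the tool goes at most 50 mm and 8.59 degrees, less where a joint would pass 70% of its speed; a pose out of reach is approached as far as the arm can. A call is refused whole if a number of a shift passes 5 or a number of a turn 8.59, either way. A call with a gripper value outside its range is refused whole. The fingers move at their own pace and stop on an object; the grip force is fixed at half the most. Time passes only in rows, so rows that do not move let the fingers close. It gives the time, the measured TCP pose, the force and the opening at its end, in the units of the state.
- env.read_state(): the state, without advancing time (a new reading comes with each control period).
- env.read_camera(name): name is "side" or "top" or "wrist"; returns a dict with "img" (384x512x3 uint8, red, green, blue), "K" (3x3 intrinsics, pixels), "rvec" (rotation vector, rad) and "tvec" (3), from world to camera coordinates, as OpenCV has them; the wrist camera has in their place "hand_eye" (4x4, takes a point from camera to tool coordinates, whose origin is the TCP and whose axes are the flange's). Camera axes: x right, y down, z forward; pixel columns grow to the right and rows downward; lengths in mm; the calibration is good to about 2 mm. The wrist camera is an equidistant fisheye: a pixel r from the principal point sees the ray r / f radians off the axis. A picture is of the moment at which its call begins: read the wrist's pose just before it. There is no depth.
- env.hand_in(): hands the job in, once; it reports no verdict.
The state is a dict: "clock": time; "joint_positions": joint angles; "dq": joint speeds; "tau": joint torques, N m; "position": TCP position; "tcp_rot": TCP orientation; "wrist_force": force on the tool from outside, world axes, zero at the start; "moment": the same for the moment, N m; "opening": finger opening in mm.
Only numpy, scipy, OpenCV 4.12 (cv2) and the standard library are available. Lean on these libraries where they do the work, as an engineer would, in place of code of your own. Each camera call takes 0.05 s, during which the arm holds its last target.

### The job

Fit the anti-scale cartridge into the well of the steam ironing station: push it straight down until it clicks past the spring ball and stays fully home by itself, its flange flat on the deck, when you let go. Do not force it: never bear down on it with more than about 3 kg. Then swing the bay's cover shut, and leave the other things on the worktop where they stand.

Things in the scene. Friction and masses are not known exactly. Their poses are not given: they have to be found in the camera images.
- station: White steam ironing station, 240 x 420 mm, fixed to the worktop, an iron locked on its rest (top at 240 mm). Origin under the middle of its base, z up, y along its length: the iron lies on the -y part (its heel ends 110 mm on the -y side of the well's centre), the grey cartridge bay is the +y end. The bay's flat deck is 100 mm above the worktop, 114 mm (x) by 124 mm (y), and has the well in its middle.
- bay: The grey cartridge bay. Origin at the centre of the well's mouth, level with the deck; axes as the station's. The well is an upright hole, 42 mm (x) by 38 mm (y), 52 mm deep, with a 2.5 mm bevel round its mouth. The whole bay hangs on soft rubber pump mounts: it sinks about 1 mm for every 3.5 N pressed on it (at most 12 mm) and springs back.
- catch_ball (a point): Rest place of the sprung steel ball (8 mm wide) in the middle of the well's +y wall, 14 mm below the deck, moving with the bay; it stands 4.4 mm out into the well. It starts to resist about 10 mm before home and lets go, with a click and a clear drop in force, about 2 to 3 mm before home. The push needed grows to about 14 to 20 N just before the click.
- outlet_valve (a point): Rest place of the sprung valve's top in the middle of the well's floor, 38 mm below the deck, moving with the bay. It pushes a cartridge back up, with 5.5 N on touching (6 mm before home) and 8.5 N when home: one that is not past the ball is lifted again when let go.
- cartridge: White plastic cartridge, about 130 g, standing upright. Origin at the centre of its underside. From below: body 40 (x) x 36 (y) x 44 mm; flange 54 (x) x 50 (y) x 4 mm; on top an upright grip fin 32 mm long (x), 12 mm thick (y), 20 mm high, its top 68 mm up. It fits the well with its x along the bay's x, either way round, 1 mm free on each side. Home, the flange lies on the deck.
- cartridge_flange (a point): On the cartridge's axis at the underside of the flange, 44 mm above its origin; axes as the cartridge's. Home, it coincides with the bay's origin.
- cover (a joint): Angle of the bay's cover, rad: 0 shut (lying over the bay), about 1.65 to 1.85 at the start (standing open on the robot's side of the well, rising 80 mm above the deck). A stiff hinge: it stays where left; 1 to 2 N at its free edge moves it. Shut, it is a white box-shaped hood 80 mm (x) by 72 mm (y) by 34 mm high, open below, with a 9 mm thumb lip on its free edge. Shut, it clears a cartridge that is home by 7 mm.
- cover_hinge (a point): Middle of the cover's hinge line, at deck level, 40 mm to the -x side of the well's centre. The hinge line runs along the station's y; the cover opens upwards and towards the station's -x. At joint 0 the frame's axes are the station's; it turns with the cover: x along the cover from hinge to free edge, z towards the cover's outer face.
- cover_edge (a point): Middle of the cover's free edge on its outer face: 80 mm (x) and 34 mm (z) from cover_hinge in the cover's frame. Shut, it is 134 mm above the worktop and 40 mm to the +x side of the well's centre.
- carton: Open empty cardboard carton, 85 x 85 x 60 mm; origin under its centre. Leave alone.
- jug: Empty clear plastic measuring jug, 90 mm wide and 120 mm high, with a handle; origin under its centre. Leave alone.
- spray: White spray bottle, 72 mm wide and 200 mm high; origin under its centre. Leave alone.
Not all that is in view belongs to the job. Of the things that look like the cartridge, the largest one is meant.

How it is judged:
By the outcome, as a careful person would: the job done as asked, in the order asked, and still so for the second after the job is handed in, with the robot touching nothing.
It also fails if it takes over 70 s, if anything falls off the work surface, if the arm or the gripper's body presses on something with over 40 N, if the wrist force passes 120 N, or if a joint passes its speed limit or range.

## Working session

There is one attempt and no reset: what is moved stays moved. The work goes in short steps, Python scripts to look and compute and a tool call to move; the robot and the scene stay as the last step left them, time stands still between calls to the robot, and variables do not carry over. Pictures are saved under pics/ and viewed, and the job is handed in when it is done.

Besides the shell and the picture viewer there is one more tool, called after "Emit:" as name([rows], argument=value, ...), one row to a line, values as JSON. apply_moves: Moves the arm, as the interface text tells. Its arguments: {"type":"object","properties":{"series":{"type":"array"}},"required":["series"]}

```bash
mkdir -p pics; ls
cat > h.py <<'E'
import numpy as np, cv2
from cell import env
def snap(n,f):
    c=env.read_camera(n); cv2.imwrite('pics/'+f,c['img'][:,:,::-1]); np.savez('pics/'+f+'.npz',**{k:v for k,v in c.items()}); return c
E
python3 - <<'E'
from h import *
s=env.read_state(); print({k:np.round(v,3) for k,v in s.items()}, env.tips_ahead)
for n in ['side','top','wrist']:
    c=snap(n,n+'0.png'); print(n,{k:np.round(v,3) for k,v in c.items() if k!='img'})
E
```

```text
pics
{'clock': np.float64(0.0), 'joint_positions': array([-1.23 ,  0.053,  1.402, -0.   ,  1.689, -0.07 ]), 'dq': array([-0.001, -0.   ,  0.001, -0.   , -0.   ,  0.001]), 'tau': array([-0.0000e+00, -3.8167e+01, -3.6019e+01,  0.0000e+00,  6.0000e-03,
       -0.0000e+00]), 'position': array([ 209.583, -481.046,  238.479]), 'tcp_rot': array([-3.074, -0.64 ,  0.   ]), 'wrist_force': array([-0.238,  0.818, -0.146]), 'moment': array([-0.015, -0.039, -0.036]), 'opening': np.float64(85.47)} 8.0
side {'K': array([[490.501,   0.   , 259.678],
       [  0.   , 490.501, 187.997],
       [  0.   ,   0.   ,   1.   ]]), 'rvec': array([ 2.219, -0.073,  0.057]), 'tvec': array([-505.807,  153.728, 1065.061])}
top {'K': array([[410.429,   0.   , 258.891],
       [  0.   , 410.429, 189.895],
       [  0.   ,   0.   ,   1.   ]]), 'rvec': array([ 2.008, -2.226,  0.234]), 'tvec': array([ 130.183,  523.145, 1107.471])}
wrist {'K': array([[297.319,   0.   , 254.719],
       [  0.   , 297.319, 193.054],
       [  0.   ,   0.   ,   1.   ]]), 'hand_eye': array([[   0.   ,   -0.947,   -0.322,   82.811],
       [   1.   ,    0.   ,   -0.   ,   -1.193],
       [   0.   ,   -0.322,    0.947, -135.702],
       [   0.   ,    0.   ,    0.   ,    1.   ]])}
```

View pics/side0.png

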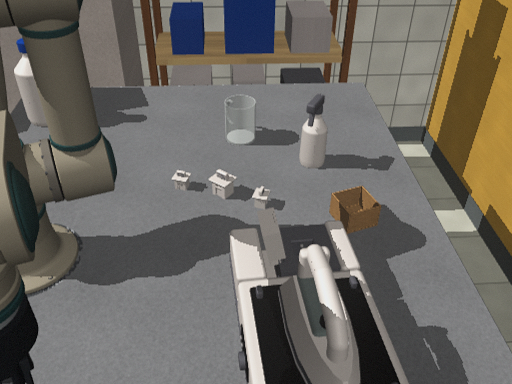

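View pics/top0.png

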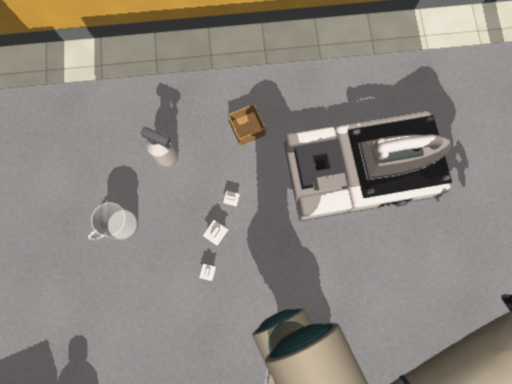

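View pics/wrist0.png

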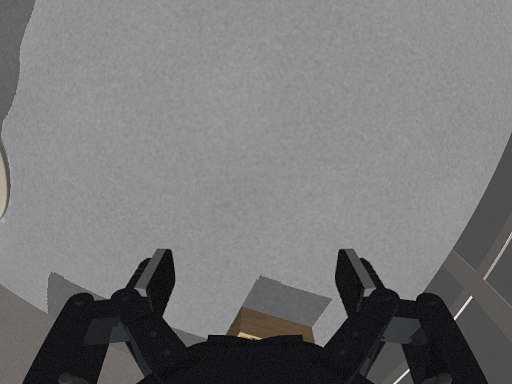

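The side view shows three cartridge-like things, the middle one (222,184) the largest, and the station at lower right. The top view has the cartridge at (215,232) and the well at (321,162), with the open cover at about (330,184). I'll zoom in and project.

```bash
cat >> h.py <<'E'
def load(f):
    return dict(np.load('pics/'+f+'.npz'))
def ray(c,uv):
    R=cv2.Rodrigues(c['rvec'])[0]; o=-R.T@c['tvec']; x=np.linalg.inv(c['K'])@[uv[0],uv[1],1.]; return o,R.T@x
def atz(c,uv,z):
    o,d=ray(c,uv); return o+d*(z-o[2])/d[2]
def proj(c,P):
    return cv2.projectPoints(np.array(P,float).reshape(-1,3),c['rvec'],c['tvec'],c['K'],None)[0].reshape(-1,2)
def crop(c,x0,y0,w,h,k,f):
    im=c['img'][y0:y0+h,x0:x0+w,::-1]; cv2.imwrite('pics/'+f,cv2.resize(im,None,fx=k,fy=k,interpolation=cv2.INTER_CUBIC))
E
python3 - <<'E'
from h import *
t=load('top0.png'); s=load('side0.png')
print(atz(t,(215,232),40),atz(t,(321,162),100),atz(t,(231,199),20),atz(t,(208,272),20))
crop(t,185,180,75,110,5,'t1.png'); crop(t,280,105,180,120,4,'t2.png')
crop(s,160,160,130,60,6,'s1.png');crop(s,220,210,160,120,5,'s2.png')
E
```

```text
[429.23632047 210.29331288  40.        ] [ 584.78426921 -101.20850513  100.        ] [522.14854465 158.23521278  20.        ] [322.04736522 240.64880982  20.        ]
```

View pics/t1.png

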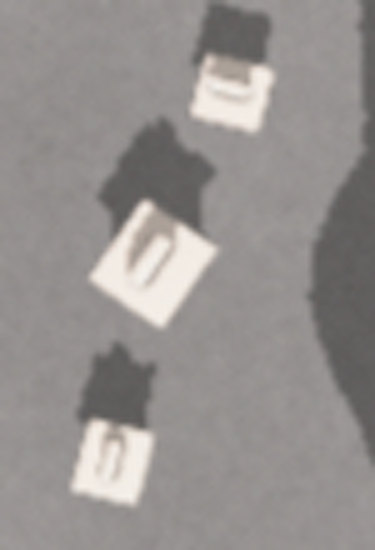

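View pics/t2.png

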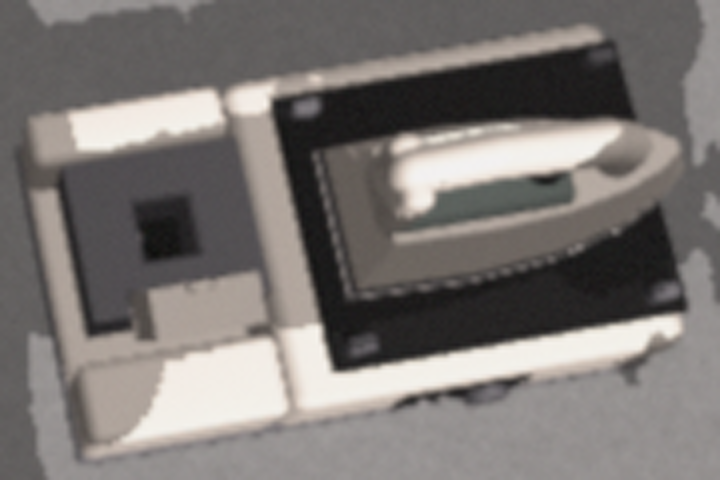

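View pics/s1.png

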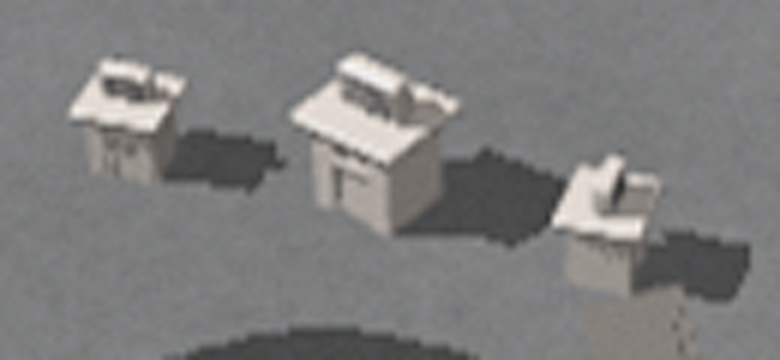

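View pics/s2.png

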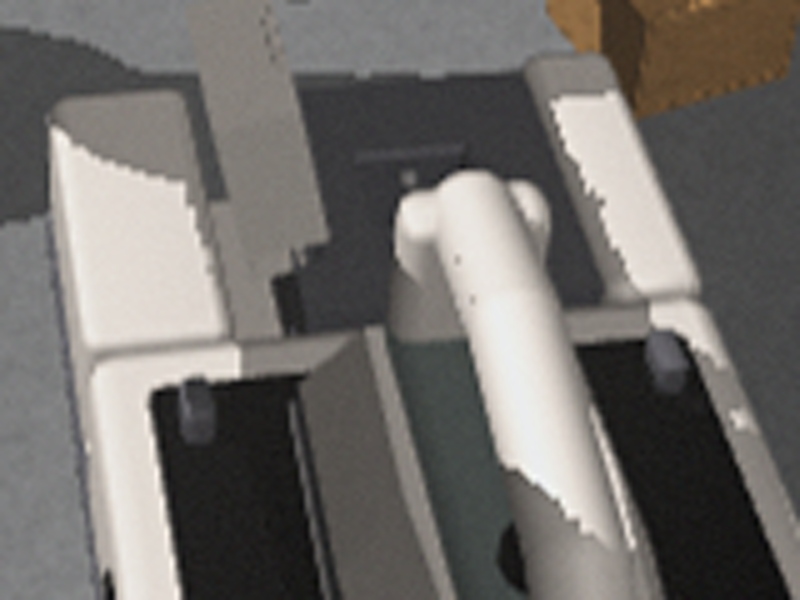

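```bash
cat > fit.py <<'E'
from h import *
from scipy.optimize import least_squares
t=load('top0.png'); s=load('side0.png')
def un(p,k,x0,y0): return (np.array(p,float)+.5)/k-.5+[x0,y0]
ft=un([(150,198),(218,248),(163,328),(90,276)],5,185,180)
for p in ft: print(atz(t,p,48))
fs=un([(355,53),(462,103),(390,163),(292,115)],6,160,160)
for p in fs: print('s',atz(s,p,48))
c=atz(t,ft.mean(0),48);c2=atz(s,fs.mean(0),48);print(c,c2)
# deck in top: corners (t2 crop k4 off 280,105)
dk=un([(65,178),(240,138),(92,333)],4,280,105)
for p in dk: print('deck',atz(t,p,100))
w=un([(136,203),(188,194),(200,252),(146,262)],4,280,105)
for p in w: print('well',atz(t,p,100))
ws=[atz(t,p,100) for p in w]; print(np.mean(ws,0))
for p in un([(590,28),(30,118),(82,458),(685,310)],4,280,105): print('st',atz(t,p,100))
E
python3 fit.py
```

```text
[464.18040347 207.76645225  48.        ]
[432.33830117 172.35268304  48.        ]
[391.31764559 206.47829311  48.        ]
[424.0965197  244.44935291  48.        ]
s [419.24806955 252.69568845  48.        ]
s [463.82020628 213.60526122  48.        ]
s [432.94928444 173.30255237  48.        ]
s [392.71262633 208.78518786  48.        ]
[427.86244228 207.78715637  48.        ] [427.20670455 211.59322175  48.        ]
deck [628.55354054 -36.80252647 100.        ]
deck [ 645.04188667 -161.74923325  100.        ]
deck [517.59935875 -41.74237594 100.        ]
well [605.67574104 -83.45057686 100.        ]
well [ 608.44071278 -120.11125307  100.        ]
well [ 566.49432992 -122.65690525  100.        ]
well [563.24207917 -84.80650459 100.        ]
[ 585.96321573 -102.75630994  100.        ]
st [ 700.78811912 -420.1714255   100.        ]
st [674.44697124 -17.76985056 100.        ]
st [433.42510848 -24.43385458 100.        ]
st [ 492.23356619 -446.63761292  100.        ]
```

Emit:
apply_moves([
  [1,0,0,-3,6.2],
  [1,0,0,-3,6.2],
  [1,0,0,-3,6.2],
  [1,3.4,-2.87,0,0],
  [1,3.4,-2.87,0,0],
  [1,3.4,-2.87,0,0],
  [1,3.4,-2.87,0,0],
  [1,3.4,-2.87,0,0],
  [1,3.4,-2.87,0,0],
  [1,3.4,-2.87,0,0],
  [1,3.4,-2.87,0,0],
  [1,3.4,-2.87,0,0],
])

```text
clock: 1.35
position: [493.3, -196.1, 329.1]
tcp_rot: [3.139, 0.135, -0.0]
wrist_force: [-0.3, 0.2, 0.1]
opening: 85.5
```

Emit:
apply_moves([
  [1,3.4,-2.87,0,0],
  [1,3.4,-2.87,0,0],
  [1,3.4,-2.87,0,0],
  [1,0,0,0,0],
  [1,0,0,0,0],
])

```text
clock: 1.85
position: [586.8, -102.4, 328.3]
tcp_rot: [-3.138, -0.138, 0.003]
wrist_force: [-0.1, -0.1, -0.5]
opening: 85.3
```

```bash
cat >> h.py <<'E'
def pose():
    s=env.read_state(); R=cv2.Rodrigues(np.array(s['tcp_rot'],float))[0]; return np.array(s['position']),R,s
def show():
    p,R,s=pose(); print('t',round(float(s['clock']),2),'p',np.round(p,1),'yaw',round(float(np.degrees(np.arctan2(R[1,0],R[0,0]))),2),'zax',np.round(R[:,2],4),'F',np.round(s['wrist_force'],1),'op',round(float(s['opening']),1),'q',np.round(s['joint_positions'],2))
def wsnap(f):
    p,R,s=pose(); c=env.read_camera('wrist'); c=dict(c); c['p']=p; c['R']=R
    cv2.imwrite('pics/'+f,c['img'][:,:,::-1]); np.savez('pics/'+f+'.npz',**c); return c
def wray(c,uv):
    K=c['K']; x=np.array([uv[0]-K[0,2],uv[1]-K[1,2]]); r=np.hypot(*x); th=r/K[0,0]
    d=np.array([*(x/r*np.sin(th)),np.cos(th)]); H=c['hand_eye']
    return c['R']@H[:3,3]+c['p'], c['R']@H[:3,:3]@d
def watz(c,uv,z):
    o,d=wray(c,uv); return o+d*(z-o[2])/d[2]
def wproj(c,P):
    H=c['hand_eye']; o=c['R']@H[:3,3]+c['p']; M=c['R']@H[:3,:3]
    q=(np.array(P,float).reshape(-1,3)-o)@M; th=np.arctan2(np.hypot(q[:,0],q[:,1]),q[:,2]); n=np.hypot(q[:,0],q[:,1])
    return np.c_[c['K'][0,2]+c['K'][0,0]*th*q[:,0]/n, c['K'][1,2]+c['K'][0,0]*th*q[:,1]/n]
def to(x,y,z,yaw):
    """shift in tool axes (cm) at current yaw, and turn deg, to the target"""
    p,R,_=pose(); d=R.T@(np.array([x,y,z])-p)/10; cy=np.degrees(np.arctan2(R[1,0],R[0,0])); t=-(yaw-cy)
    print('shift cm',np.round(d,2),'turn',round(float((t+180)%360-180),2), 'after turn shift', np.round(cv2.Rodrigues(np.array([0,0,np.radians(t)]))[0].T@d,2))
E
python3 - <<'E'
from h import *
show(); c=wsnap('w1.png'); show()
E
```

```text
t 1.85 p [ 586.8 -102.4  328.3] yaw 5.03 zax [-1.8e-03  1.0e-04 -1.0e+00] F [-0.1 -0.1 -0.5] op 85.3 q [-0.23  0.26  1.   -0.    1.89  1.25]
t 1.9 p [ 586.4 -103.3  328.9] yaw 4.94 zax [-9.e-04 -2.e-04 -1.e+00] F [ 0.  -0.7  0.4] op 85.2 q [-0.24  0.26  1.   -0.    1.89  1.25]
```

View pics/w1.png

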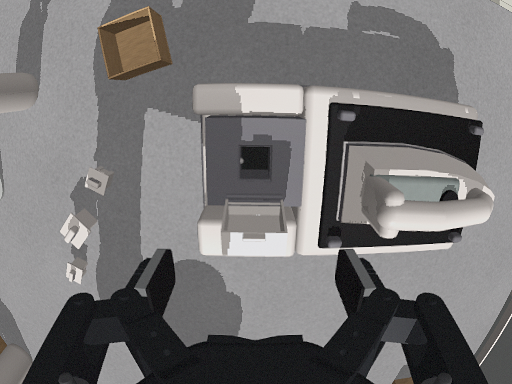

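The wrist view shows the bay deck at about (204–304, 117–207), with the well (239–271, 146–178), the cover standing below it and the cartridge at (76,230). I'll zoom in on the bay.

Run:
```python
from h import *
c=load('w1.png'); crop(c,190,80,120,95,6,'w1a.png'); crop(c,190,165,120,95,6,'w1b.png')
```

```text
(no output)
```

View pics/w1a.png

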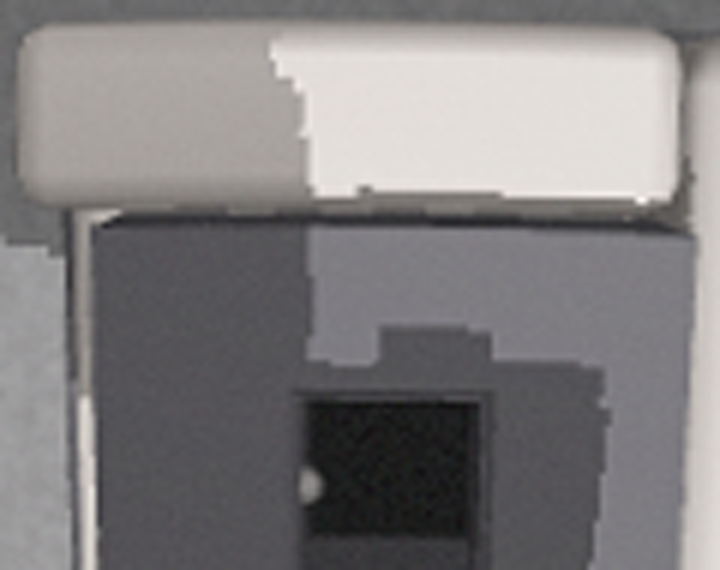

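View pics/w1b.png

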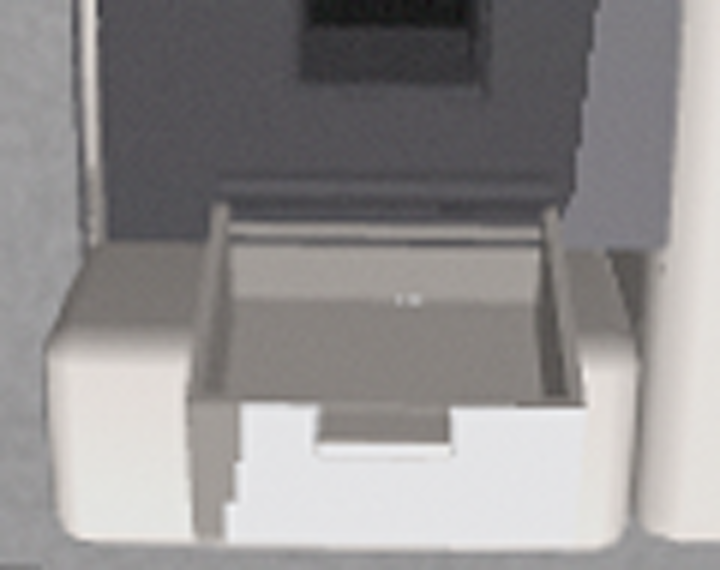

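Run:
```python
from h import *
c=load('w1.png')
def u(p,y0): return (np.array(p,float)+.5)/6-.5+[190,y0]
def a(n,p,y0,z=100): q=watz(c,u(p,y0),z); print(n,np.round(q,1)); return q
W=[a('well',p,y,100) for p,y in [((299,390),80),((494,391),80),((490,90),165),((299,86),165)]]
W=np.array(W); print('c',W.mean(0), 'dy',np.linalg.norm(W[0]-W[1]),'dx',np.linalg.norm(W[0]-W[3]))
d1=W[0]-W[1]+W[3]-W[2]; d2=W[0]-W[3]+W[1]-W[2]
print('yaw',np.degrees(np.arctan2(-d1[0],d1[1])),np.degrees(np.arctan2(d2[1],d2[0])))
D=np.array([a('deck',p,y) for p,y in [((100,225),80),((693,232),80),((667,250),165),((105,245),165)]])
d1=D[0]-D[1]; print(np.degrees(np.arctan2(-d1[0],d1[1])),'len',np.linalg.norm(d1)); d2=D[0]-D[3];print(np.degrees(np.arctan2(d2[1],d2[0])),np.linalg.norm(d2), D.mean(0))
d2=D[1]-D[2];print(np.degrees(np.arctan2(d2[1],d2[0])),np.linalg.norm(d2))
t=load('top0.png')
print('well corners in top from wrist est', proj(t,W))
```

```text
well [606.5 -80.5 100. ]
well [ 609.8 -120.5  100. ]
well [ 565.  -124.3  100. ]
well [562.3 -83.8 100. ]
c [ 585.87521441 -102.24432369  100.        ] dy 40.19111668703232 dx 44.30003722063977
yaw 4.274497375154581 4.542312989705679
deck [637.7 -37.1 100. ]
deck [ 647.  -157.8  100. ]
deck [ 532.  -167.2  100. ]
deck [522.2 -43.5 100. ]
4.382057027892641 len 121.06106294486415
3.1730222652624214 115.65485142908045 [ 584.72515227 -101.43131208  100.        ]
4.667210025798671 115.37429951579327
well corners in top from wrist est [[312.51239427 155.21030031]
 [326.69854139 152.64457459]
 [330.28295821 168.10194655]
 [315.79082045 170.5004586 ]]
```

Run:
```python
from h import *
show(); to(427.5,209.5,200,140)
```

```text
t 1.9 p [ 586.4 -103.3  328.9] yaw 4.94 zax [-9.e-04 -2.e-04 -1.e+00] F [ 0.  -0.7  0.4] op 85.2 q [-0.24  0.26  1.   -0.    1.89  1.25]
shift cm [-13.12 -32.53  12.9 ] turn -135.06 after turn shift [32.27 13.76 12.9 ]
```

Emit:
apply_moves([
  [1,-1.64,-4.07,0,0],
  [1,-1.64,-4.07,0,0],
  [1,-1.64,-4.07,0,0],
  [1,-1.64,-4.07,0,0],
  [1,-1.64,-4.07,0,-8.44],
  [1,0,0,0,-8.44],
  [1,0,0,0,-8.44],
  [1,0,0,0,-8.44],
  [1,0,0,0,-8.44],
  [1,0,0,0,-8.44],
  [1,0,0,0,-8.44],
  [1,0,0,0,-8.44],
])

```text
clock: 3.1
position: [486.9, 91.2, 329.8]
tcp_rot: [2.53, 1.861, 0.001]
wrist_force: [-0.3, 1.0, -0.3]
opening: 85.3
```

Emit:
apply_moves([
  [1,0,0,0,-8.44],
  [1,0,0,0,-8.44],
  [1,0,0,0,-8.44],
  [1,0,0,0,-8.44],
  [1,0,0,0,-8.44],
  [1,0,0,0,-8.44],
  [1,0,0,0,-8.44],
  [1,0,0,0,-8.44],
])

```text
clock: 3.9
position: [486.9, 91.2, 329.8]
tcp_rot: [1.069, 2.953, 0.0]
wrist_force: [-0.1, 0.7, 0.7]
opening: 85.2
```

Run:
```python
from h import *
show(); to(427.5,209.5,200,140)
```

```text
t 3.9 p [486.9  91.2 329.8] yaw 140.19 zax [ 1.e-03 -2.e-04 -1.e+00] F [-0.1  0.7  0.7] op 85.2 q [ 0.11 -0.03  1.31 -0.    1.87 -0.77]
shift cm [12.15  5.28 12.97] turn 0.19 after turn shift [12.17  5.23 12.97]
```

Emit:
apply_moves([
  [1,2.43,1.05,2.6,0],
  [1,2.43,1.05,2.6,0],
  [1,2.43,1.05,2.6,0],
  [1,2.43,1.05,2.6,0],
  [1,2.43,1.05,2.6,0.2],
  [1,0,0,0,0],
  [1,0,0,0,0],
])

```text
clock: 4.6
position: [428.1, 210.0, 199.8]
tcp_rot: [1.081, 2.949, -0.0]
wrist_force: [-0.4, -0.5, 0.5]
opening: 85.4
```

Run:
```python
from h import *
show(); c=wsnap('w2.png'); show()
print(wproj(c,[[427.5,209.5,48]]))
crop(c,160,70,200,150,4,'w2a.png')
```

```text
t 4.6 p [428.1 210.  199.8] yaw 139.76 zax [ 6.e-04 -4.e-04 -1.e+00] F [-0.4 -0.5  0.5] op 85.4 q [ 0.38 -0.07  1.6  -0.    1.61 -0.49]
t 4.65 p [428.7 209.9 200.6] yaw 139.7 zax [ 2.2e-03  3.0e-04 -1.0e+00] F [-0.5  0.2  1. ] op 85.6 q [ 0.38 -0.07  1.6  -0.    1.61 -0.49]
[[253.49014034 180.11064845]]
```

View pics/w2.png

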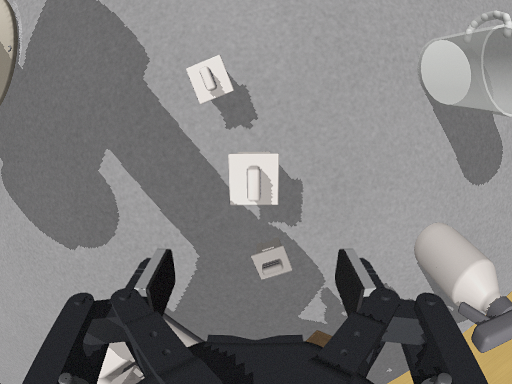

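View pics/w2a.png

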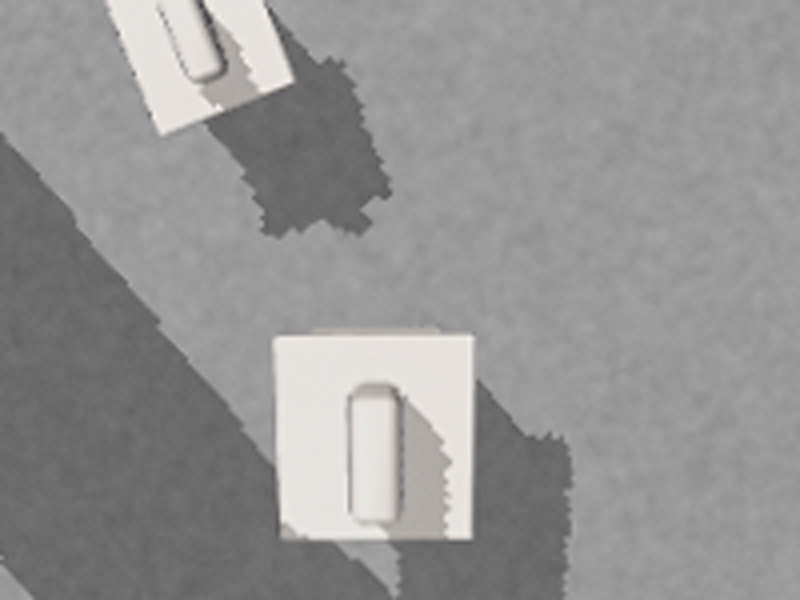

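Run:
```python
from h import *
c=load('w2.png')
u=lambda p:(np.array(p,float)+.5)/4-.5+[160,70]
W=np.array([watz(c,u(p),48) for p in [(274,338),(474,335),(472,539),(281,540)]])
print(np.round(W,1),W.mean(0)); d=W[0]-W[3]+W[1]-W[2]; print('yaw x',np.degrees(np.arctan2(d[1],d[0])),np.linalg.norm(d)/2)
d=W[1]-W[0]+W[2]-W[3]; print('y',np.degrees(np.arctan2(d[1],d[0]))+0,np.linalg.norm(d)/2)
F=np.array([watz(c,u(p),68) for p in [(352,388),(398,388),(397,516),(353,518)]]); print('fin',F.mean(0)); d=F[0]-F[3]+F[1]-F[2];print(np.degrees(np.arctan2(d[1],d[0])),np.linalg.norm(d)/2)
x,y=(W.mean(0)[:2]); to(x,y,58.5,140)
```

```text
[[390.9 207.7  48. ]
 [422.2 245.8  48. ]
 [463.6 211.7  48. ]
 [431.8 173.7  48. ]] [427.14758536 209.71648499  48.        ]
yaw x 140.37090969847083 53.42125698472886
y 50.35088223329108 49.39050143442413
fin [425.20043249 211.41668385  68.        ]
139.67786448446512 31.68697119832595
shift cm [ 0.13 -0.14 14.21] turn -0.3 after turn shift [ 0.13 -0.14 14.21]
```

Emit:
apply_moves([
  [1,0.1,-0.1,4,-0.4],
  [1,0,0,4,0],
  [1,0,0,3,0],
  [1,0,0,2,0],
  [1,0,0,1.15,0],
  [1,0,0,0,0],
  [1,0,0,0,0],
])

```text
clock: 5.35
position: [427.8, 210.7, 59.4]
tcp_rot: [1.07, 2.951, 0.002]
wrist_force: [0.5, 0.5, 0.7]
opening: 85.3
```

Run:
```python
from h import *
show()
```

```text
t 5.35 p [427.8 210.7  59.4] yaw 140.13 zax [ 2.4e-03  7.0e-04 -1.0e+00] F [0.5 0.5 0.7] op 85.3 q [ 0.38  0.06  1.76 -0.    1.32 -0.49]
```

Emit:
apply_moves([
  [-1,0,0,0,0],
  [-1,0,0,0,0],
  [-1,0,0,0,0],
  [-1,0,0,0,0],
  [-1,0,0,0,0],
  [-1,0,0,0,0],
  [-1,0,0,0,0],
  [-1,0,0,0,0],
  [-1,0,0,0,0],
  [-1,0,0,0,0],
])

```text
clock: 6.35
position: [426.7, 210.9, 57.9]
tcp_rot: [1.07, 2.954, 0.0]
wrist_force: [-1.6, -0.3, 3.0]
opening: 10.6
```

Run:
```python
from h import *
show()
```

```text
t 6.35 p [426.7 210.9  57.9] yaw 140.18 zax [ 3.e-04  1.e-04 -1.e+00] F [-1.6 -0.3  3. ] op 10.6 q [ 0.38  0.06  1.77 -0.    1.31 -0.49]
```

Emit:
apply_moves([
  [-1,0,0,-1,0],
  [-1,0,0,-3,0],
  [-1,0,0,-4,0],
  [-1,0,0,-4,0],
  [-1,0,0,-4,0],
  [-1,0,0,-4,0],
  [-1,0,0,-3,0],
  [-1,0,0,0,0],
  [-1,0,0,0,0],
])

```text
clock: 7.25
position: [426.5, 210.7, 287.8]
tcp_rot: [1.07, 2.953, 0.0]
wrist_force: [-0.5, -0.8, -2.1]
opening: 10.2
```

Run:
```python
from h import *
show(); c=wsnap('w3.png'); to(585.8,-102.3,288,4.4); snap('side','s3.png')
crop(c,150,180,220,170,3.5 and 3,'w3a.png')
```

```text
t 7.25 p [426.5 210.7 287.8] yaw 140.17 zax [ 4.e-04 -0.e+00 -1.e+00] F [-0.5 -0.8 -2.1] op 10.2 q [ 0.38 -0.09  1.45 -0.    1.79 -0.49]
shift cm [-32.29 -13.81  -0.15] turn 135.77 after turn shift [13.51 32.42 -0.15]
```

View pics/w3.png

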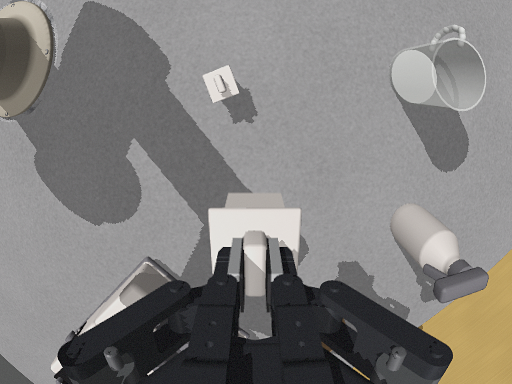

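View pics/s3.png

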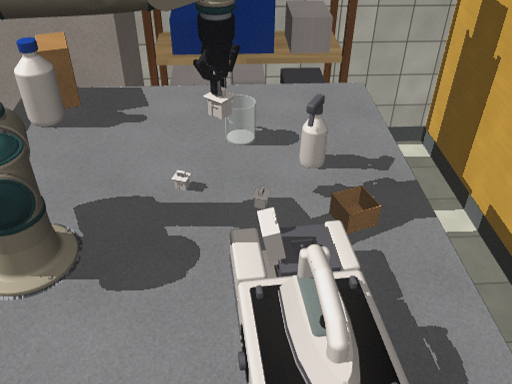

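Run:
```python
from h import *
c=load('w3.png'); crop(c,180,180,150,120,5,'w3a.png')
H=c['hand_eye']
for uv in [(209,209),(300,209),(296,272)]:
  for z in (9,10,11):
    q=dict(c); q['p']=np.zeros(3); q['R']=np.eye(3); o,d=wray(q,uv); print(uv,z,np.round(o+d*(z-o[2])/d[2],1))
```

```text
(209, 209) 9 [ 25.9 -23.6   9. ]
(209, 209) 10 [ 25.5 -23.8  10. ]
(209, 209) 11 [ 25.1 -24.   11. ]
(300, 209) 9 [25.9 24.4  9. ]
(300, 209) 10 [25.5 24.6 10. ]
(300, 209) 11 [25.1 24.7 11. ]
(296, 272) 9 [-13.9  24.6   9. ]
(296, 272) 10 [-14.5  24.8  10. ]
(296, 272) 11 [-15.2  24.9  11. ]
```

View pics/w3a.png

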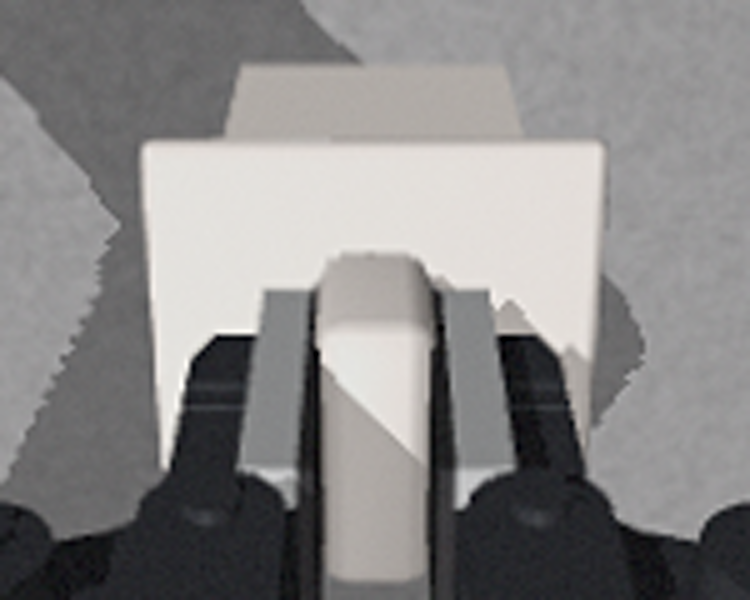

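Emit:
apply_moves([
  [-1,0,0,0,8.48],
  [-1,0,0,0,8.48],
  [-1,0,0,0,8.48],
  [-1,0,0,0,8.48],
  [-1,0,0,0,8.48],
  [-1,0,0,0,8.48],
  [-1,0,0,0,8.48],
  [-1,0,0,0,8.48],
  [-1,0,0,0,8.48],
  [-1,0,0,0,8.48],
  [-1,0,0,0,8.48],
  [-1,0,0,0,8.48],
])

```text
clock: 8.55
position: [426.1, 210.6, 285.8]
tcp_rot: [2.97, 1.024, -0.006]
wrist_force: [0.3, -0.4, -1.0]
opening: 10.8
```

Emit:
apply_moves([
  [-1,0,0,0,8.48],
  [-1,0,0,0,8.48],
  [-1,0,0,0,8.48],
  [-1,0,0,0,8.48],
  [-1,1.5,3.6,0,0],
  [-1,1.5,3.6,0,0],
  [-1,1.5,3.6,0,0],
  [-1,1.5,3.6,0,0],
  [-1,1.5,3.6,0,0],
  [-1,1.5,3.6,0,0],
  [-1,1.5,3.6,0,0],
])

```text
clock: 9.65
position: [551.1, -33.7, 285.8]
tcp_rot: [-3.139, -0.123, 0.005]
wrist_force: [0.7, 0.8, -1.6]
opening: 10.5
```

Emit:
apply_moves([
  [-1,1.5,3.6,0,0],
  [-1,1.5,3.6,0,0],
  [-1,0,0,0,0],
  [-1,0,0,0,0],
])

```text
clock: 10.05
position: [586.3, -102.1, 285.4]
tcp_rot: [-3.138, -0.121, 0.006]
wrist_force: [0.2, -0.3, -2.1]
opening: 10.6
```

Run:
```python
from h import *
show(); to(586.8,-102.2,215,4.4)
```

```text
t 10.05 p [ 586.3 -102.1  285.4] yaw 4.42 zax [-0.004   0.0011 -1.    ] F [ 0.2 -0.3 -2.1] op 10.6 q [-0.23  0.25  1.09  0.    1.8   1.26]
shift cm [0.08 0.02 7.04] turn 0.02 after turn shift [0.08 0.02 7.04]
```

Emit:
apply_moves([
  [-1,0.07,0,4,0],
  [-1,0,0,4,0],
  [-1,0,0,3,0],
  [-1,0,0,0,0],
  [-1,0,0,0,0],
])

```text
clock: 10.55
position: [587.1, -100.7, 178.5]
tcp_rot: [-3.139, -0.125, 0.0]
wrist_force: [-0.6, -0.5, -0.5]
opening: 11.0
```

Run:
```python
from h import *
show(); c=wsnap('w4.png'); to(586.8,-102.2,158,4.4)
print(wproj(c,[[585.8,-102.3,100]]))
crop(c,130,130,250,180,3,'w4a.png')
s=snap('side','s4.png'); crop(s,220,150,160,150,4,'s4a.png')
```

```text
t 10.55 p [ 587.1 -100.7  178.5] yaw 4.56 zax [-2.e-04  1.e-04 -1.e+00] F [-0.6 -0.5 -0.5] op 11.0 q [-0.23  0.28  1.27  0.    1.59  1.26]
shift cm [-0.12  0.11  2.2 ] turn 0.15 after turn shift [-0.12  0.11  2.2 ]
[[258.18232467 206.53550145]]
```

View pics/w4a.png

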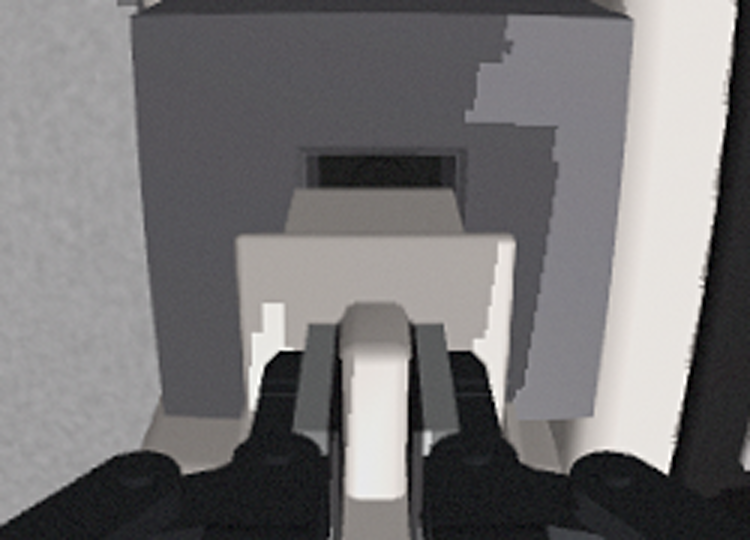

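View pics/s4a.png

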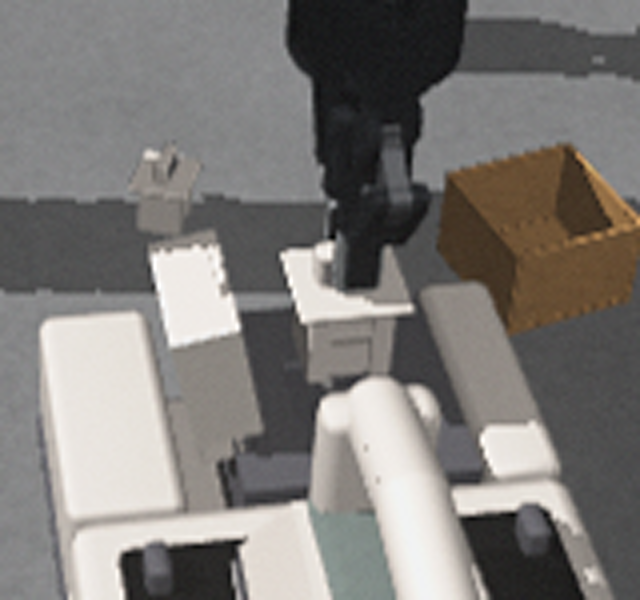

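Run:
```python
from h import *
c=load('w4.png'); u=lambda p:(np.array(p,float)+.5)/3-.5+[130,130]
R=c['R']
def T(P): return R.T@(P-c['p'])
zb=c['p'][2]-58
a,b=[T(watz(c,u(p),100)) for p in [(301,149),(466,149)]]
e,f=[T(watz(c,u(p),zb)) for p in [(293,188),(461,188)]]
g,h=[T(watz(c,u(p),zb+48)) for p in [(237,236),(515,236)]]
for n,x,y in [('well',a,b),('body',e,f),('flange',g,h)]: print(n,np.round(x,1),np.round(y,1),'mid',np.round((x+y)/2,1),'len',np.round(np.linalg.norm(x-y),1))
show()
```

```text
well [ 20.5 -19.7  78.5] [20.5 21.6 78.5] mid [20.5  0.9 78.5] len 41.4
body [ 17.1 -20.   58. ] [17.1 18.6 58. ] mid [17.1 -0.7 58. ] len 38.6
flange [ 24.3 -25.6  10. ] [24.3 23.6 10. ] mid [24.3 -1.  10. ] len 49.3
t 10.65 p [ 588.2 -101.3  180.7] yaw 4.54 zax [ 0.0041 -0.001  -1.    ] F [ 0.7  0.5 -0.7] op 10.7 q [-0.23  0.27  1.27 -0.    1.59  1.26]
```

Emit:
apply_moves([
  [-1,0,0.14,1,0.1],
  [-1,0,0,1,0],
  [-1,0,0,0,0],
  [-1,0,0,0,0],
])

```text
clock: 11.05
position: [587.2, -102.9, 157.3]
tcp_rot: [-3.139, -0.12, 0.002]
wrist_force: [0.2, -0.2, -1.9]
opening: 10.2
```

Emit:
apply_moves([
  [-1,0,0,0.3,0],
  [-1,0,0,0.3,0],
  [-1,0,0,0,0],
])

```text
clock: 11.35
position: [587.2, -102.9, 151.3]
tcp_rot: [-3.139, -0.12, 0.001]
wrist_force: [-0.9, -0.4, -1.9]
opening: 10.7
```

Run:
```python
from h import *
show(); c=wsnap('w5.png');crop(c,130,130,250,180,3,'w5a.png'); show()
```

```text
t 11.35 p [ 587.2 -102.9  151.3] yaw 4.39 zax [-7.e-04  1.e-04 -1.e+00] F [-0.9 -0.4 -1.9] op 10.7 q [-0.24  0.29  1.31 -0.    1.54  1.26]
t 11.4 p [ 587.3 -102.9  151.5] yaw 4.4 zax [-5.e-04  1.e-04 -1.e+00] F [ 0.6 -0.1 -1.2] op 10.6 q [-0.24  0.29  1.31 -0.    1.54  1.26]
```

View pics/w5a.png

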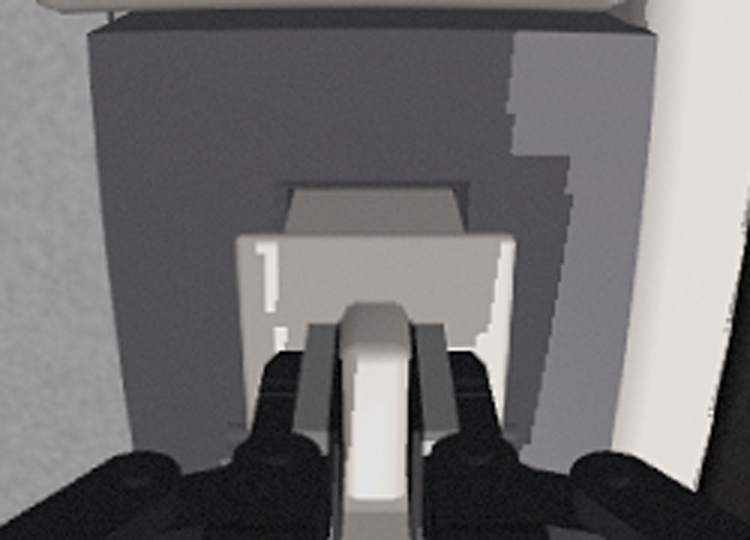

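The cartridge tip is in the mouth (well edges at 278/470, body 285/465 in the crop) with no contact force. I'll lower it further.

Emit:
apply_moves([
  [-1,0,0,0.4,0],
  [-1,0,0,0.4,0],
  [-1,0,0,0,0],
])

```text
clock: 11.7
position: [587.0, -102.9, 142.8]
tcp_rot: [-3.139, -0.121, 0.002]
wrist_force: [0.2, 0.4, -1.8]
opening: 10.3
```

Emit:
apply_moves([
  [-1,0,0,0.4,0],
  [-1,0,0,0.4,0],
  [-1,0,0,0,0],
])

```text
clock: 12.0
position: [587.1, -102.8, 134.9]
tcp_rot: [-3.139, -0.121, 0.002]
wrist_force: [-0.1, -0.0, -1.1]
opening: 10.2
```

Free of contact so far. Now short steps into the ball's range.

Emit:
apply_moves([
  [-1,0,0,0.4,0],
  [-1,0,0,0.3,0],
  [-1,0,0,0,0],
])

```text
clock: 12.3
position: [587.1, -102.9, 128.1]
tcp_rot: [-3.139, -0.12, 0.002]
wrist_force: [0.0, -1.0, -0.9]
opening: 11.0
```

Emit:
apply_moves([
  [-1,0,0,0.2,0],
  [-1,0,0,0.2,0],
  [-1,0,0,0,0],
])

```text
clock: 12.6
position: [587.3, -102.9, 124.4]
tcp_rot: [-3.139, -0.12, 0.001]
wrist_force: [0.3, -0.0, -1.3]
opening: 10.6
```

Emit:
apply_moves([
  [-1,0,0,0.2,0],
  [-1,0,0,0.2,0],
  [-1,0,0,0,0],
])

```text
clock: 12.9
position: [587.7, -103.2, 121.4]
tcp_rot: [3.139, 0.12, 0.002]
wrist_force: [-0.9, 0.0, 3.3]
opening: 10.5
```

Emit:
apply_moves([
  [-1,0,0,0.2,0],
  [-1,0,0,0.2,0],
  [-1,0,0,0,0],
])

```text
clock: 13.2
position: [588.2, -103.2, 118.6]
tcp_rot: [3.138, 0.12, 0.005]
wrist_force: [-1.2, 0.2, 9.3]
opening: 10.5
```

Emit:
apply_moves([
  [-1,0,0,0.2,0],
  [-1,0,0,0,0],
])

```text
clock: 13.4
position: [588.4, -103.2, 117.0]
tcp_rot: [3.138, 0.12, 0.006]
wrist_force: [-2.3, 1.3, 10.2]
opening: 10.5
```

Emit:
apply_moves([
  [-1,0,0,0.2,0],
  [-1,0,0,0,0],
])

```text
clock: 13.6
position: [588.6, -103.1, 115.6]
tcp_rot: [3.138, 0.12, 0.007]
wrist_force: [-1.7, 0.4, 12.3]
opening: 10.8
```

Emit:
apply_moves([
  [-1,0,0,0.2,0],
  [-1,0,0,0,0],
])

```text
clock: 13.8
position: [588.8, -103.1, 113.9]
tcp_rot: [3.138, 0.121, 0.008]
wrist_force: [-2.4, 1.0, 13.8]
opening: 10.5
```

Emit:
apply_moves([
  [-1,0,0,0.2,0],
  [-1,0,0,0,0],
])

```text
clock: 14.0
position: [588.7, -103.0, 111.1]
tcp_rot: [3.138, 0.121, 0.007]
wrist_force: [-0.4, 0.2, 9.7]
opening: 10.4
```

Emit:
apply_moves([
  [-1,0,0,0.2,0],
  [-1,0,0,0,0],
])

```text
clock: 14.2
position: [588.8, -103.0, 109.8]
tcp_rot: [3.138, 0.121, 0.007]
wrist_force: [-3.0, 1.4, 14.4]
opening: 10.5
```

Emit:
apply_moves([
  [-1,0,0,0.15,0],
  [-1,0,0,0,0],
])

```text
clock: 14.4
position: [588.8, -103.0, 109.0]
tcp_rot: [3.138, 0.121, 0.008]
wrist_force: [-5.2, 1.4, 17.3]
opening: 10.7
```

The force dropped (about 15 to 11 N), then rose again at 3.6 N/mm, which is the bay's mount stiffness. TCP height plus sink gives 114, the predicted home. I'll ease off and let go.

Emit:
apply_moves([
  [-1,0,0,-0.2,0],
  [-1,0,0,-0.15,0],
  [-1,0,0,0,0],
  [-1,0,0,0,0],
])

```text
clock: 14.8
position: [588.8, -103.0, 111.2]
tcp_rot: [3.138, 0.121, 0.007]
wrist_force: [0.1, 1.1, 9.7]
opening: 10.5
```

Emit:
apply_moves([
  [-0.3,0,0,0,0],
  [-0.3,0,0,0,0],
  [-0.3,0,0,0,0],
  [-0.3,0,0,0,0],
  [-0.3,0,0,-2,0],
  [-0.3,0,0,-4,0],
  [-0.3,0,0,-4,0],
  [-0.3,0,0,-4,0],
  [-0.3,0,0,0,0],
  [-0.3,0,0,0,0],
])

```text
clock: 15.8
position: [587.7, -102.9, 249.4]
tcp_rot: [3.139, 0.121, 0.003]
wrist_force: [0.4, -0.1, -1.5]
opening: 29.9
```

Run:
```python
from h import *
show(); c=wsnap('w6.png'); s=snap('side','s6.png'); crop(s,220,180,160,120,5,'s6a.png');t=snap('top','t6.png')
```

```text
t 15.8 p [ 587.7 -102.9  249.4] yaw 4.41 zax [ 1.8e-03 -3.0e-04 -1.0e+00] F [ 0.4 -0.1 -1.5] op 29.9 q [-0.24  0.25  1.16  0.    1.73  1.26]
```

View pics/w6.png

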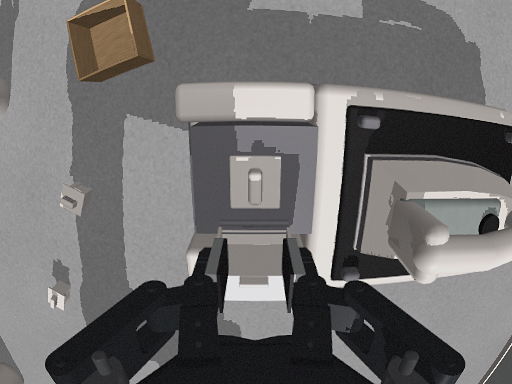

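View pics/s6a.png

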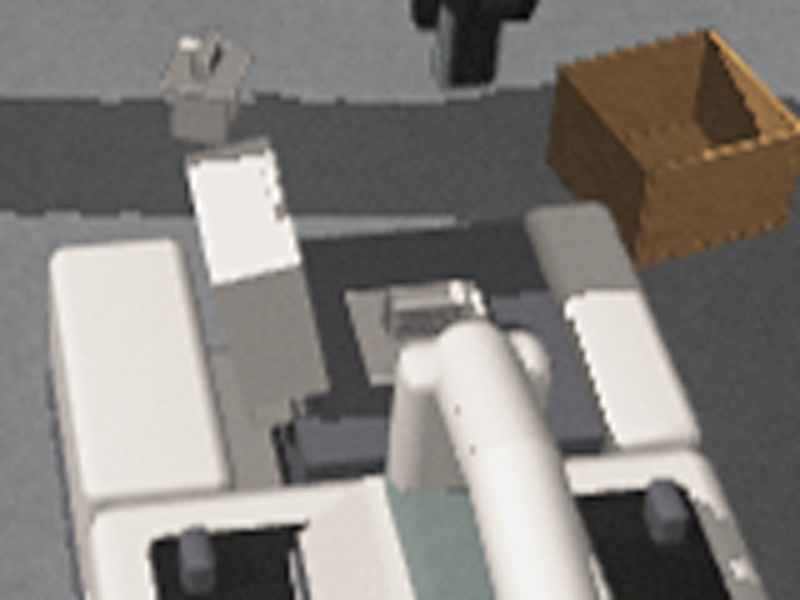

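Run:
```python
from h import *
c=load('w6.png'); crop(c,180,110,150,120,5,'w6a.png'); s=load('side0.png'.replace('side0','s6')); 
a=s['img'][225:265,280:325,::-1]; b=load('s3.png')['img'][225:265,280:325,::-1]
cv2.imwrite('pics/s6b.png',cv2.resize(np.hstack([a]),None,fx=14,fy=14,interpolation=cv2.INTER_CUBIC))
```

```text
(no output)
```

View pics/w6a.png

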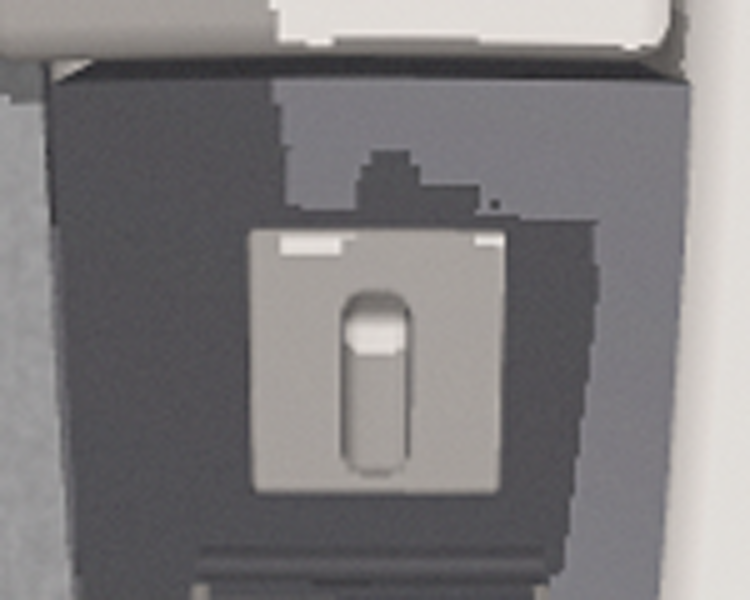

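View pics/s6b.png

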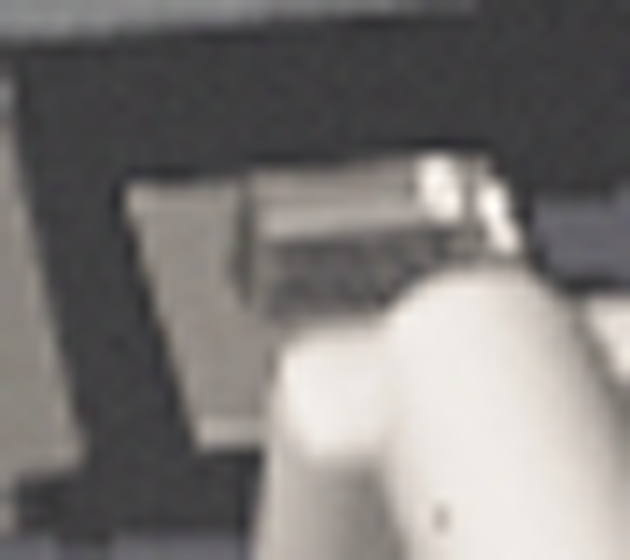

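Run:
```python
from h import *
c=load('w6.png'); s=load('s6.png'); t=load('t6.png')
u=lambda p:(np.array(p,float)+.5)/5-.5+[180,110]
us=lambda p:(np.array(p,float)+.5)/14-.5+[280,225]
P=[(250,231),(504,232),(499,492),(256,491)]
for z in (104,107,110):
    W=np.array([watz(c,u(p),z) for p in P]); print(z,np.round(W.mean(0),1),[round(np.linalg.norm(W[i]-W[(i+1)%4]),1) for i in range(4)])
    # -x edge corners: index 2 (y-) ,3 (y+)
    print(' side pred', np.round((proj(s,W[[3,2]])+.5-[280,225])*14-.5,0), 'seen ~(128,185),(195,425)')
D=np.array([watz(c,u(p),100) for p in [(52,82),(688,84)]]); print('deck',np.linalg.norm(D[0]-D[1]))
```

```text
104 [ 585.7 -102.2  104. ] [np.float64(49.0), np.float64(53.8), np.float64(49.5), np.float64(53.8)]
 side pred [[123. 198.]
 [193. 445.]] seen ~(128,185),(195,425)
107 [ 586.6 -102.2  107. ] [np.float64(48.5), np.float64(53.3), np.float64(49.0), np.float64(53.2)]
 side pred [[133. 183.]
 [202. 427.]] seen ~(128,185),(195,425)
110 [ 587.5 -102.1  110. ] [np.float64(48.0), np.float64(52.7), np.float64(48.5), np.float64(52.7)]
 side pred [[143. 168.]
 [212. 409.]] seen ~(128,185),(195,425)
deck 123.44359709052547
```

Emit:
apply_moves([
  [-1,0,0,4,0],
  [-1,0,0,4,0],
  [-1,0,0,2.6,0],
  [-1,0,0,0,0],
  [-1,0,0,0,0],
])

```text
clock: 16.45
position: [587.2, -102.9, 142.6]
tcp_rot: [-3.139, -0.12, 0.002]
wrist_force: [0.1, 0.3, 0.5]
opening: -0.0
```

Emit:
apply_moves([
  [-1,0,0,0.4,0],
  [-1,0,0,0.2,0],
  [-1,0,0,0.1,0],
  [-1,0,0,0,0],
])

```text
clock: 16.85
position: [587.6, -103.0, 136.2]
tcp_rot: [3.139, 0.12, 0.001]
wrist_force: [-0.1, -0.8, -0.8]
opening: 0.1
```

Emit:
apply_moves([
  [-1,0,0,0.2,0],
  [-1,0,0,0,0],
])

```text
clock: 17.05
position: [587.3, -102.9, 133.6]
tcp_rot: [3.139, 0.121, -0.0]
wrist_force: [-1.0, 0.4, 0.7]
opening: -0.2
```

Emit:
apply_moves([
  [-1,0,0,0.2,0],
  [-1,0,0,0,0],
])

```text
clock: 17.25
position: [587.6, -103.0, 132.0]
tcp_rot: [3.139, 0.12, 0.001]
wrist_force: [0.0, 0.4, 2.1]
opening: -0.1
```

Emit:
apply_moves([
  [-1,0,0,0.2,0],
  [-1,0,0,0,0],
])

```text
clock: 17.45
position: [587.8, -103.0, 130.5]
tcp_rot: [3.139, 0.12, 0.002]
wrist_force: [-1.6, 0.3, 5.4]
opening: -0.1
```

Emit:
apply_moves([
  [-1,0,0,0.2,0],
  [-1,0,0,0,0],
])

```text
clock: 17.65
position: [587.8, -103.0, 129.3]
tcp_rot: [3.139, 0.121, 0.002]
wrist_force: [-3.3, 0.9, 9.7]
opening: -0.1
```

Emit:
apply_moves([
  [-1,0,0,-2,0],
  [-1,0,0,-4,0],
  [-1,0,0,-4,0],
  [-1,0,0,-4,0],
  [-1,0,0,0,0],
])

```text
clock: 18.15
position: [589.0, -103.3, 274.9]
tcp_rot: [3.136, 0.12, 0.017]
wrist_force: [-0.1, 0.3, 1.0]
opening: 0.3
```

Run:
```python
from h import *
show(); c=wsnap('w7.png'); crop(c,170,130,200,150,4,'w7a.png')
p=np.array([585.8,-102.3,100]); th=np.radians(4.4); ex=np.array([np.cos(th),np.sin(th),0]); ez=np.array([0,0,1.])
ey=np.array([-np.sin(th),np.cos(th),0])
t=load('t6.png')
for a in (1.6,1.65,1.7,1.75,1.8,1.85):
    cx=np.cos(a)*ex+np.sin(a)*ez; cz=-np.sin(a)*ex+np.cos(a)*ez; h=p-40*ex
    Q=[h+80*cx+34*cz+s*36*ey for s in (-1,1)]+[h+80*cx+s*36*ey for s in (-1,1)]
    print(a,np.round(wproj(c,Q)-[170,130],1).tolist(), np.round(Q[0]*.5+Q[1]*.5))
```

```text
t 18.15 p [ 589.  -103.3  274.9] yaw 4.4 zax [ 0.011  -0.0028 -0.9999] F [-0.1  0.3  1. ] op 0.3 q [-0.24  0.25  1.12 -0.    1.77  1.26]
1.6 [[122.4, 147.8], [46.0, 147.9], [124.8, 116.9], [43.7, 117.1]] [ 510. -108.  179.]
1.65 [[122.0, 150.0], [46.5, 150.1], [124.5, 120.7], [43.9, 120.9]] [ 506. -108.  177.]
1.7 [[121.5, 151.9], [47.0, 152.1], [124.2, 124.3], [44.3, 124.5]] [ 502. -109.  175.]
1.75 [[121.0, 153.6], [47.5, 153.8], [123.8, 127.7], [44.6, 127.9]] [ 498. -109.  173.]
1.8 [[120.5, 155.1], [47.9, 155.2], [123.5, 130.9], [45.0, 131.1]] [ 495. -109.  170.]
1.85 [[120.0, 156.3], [48.4, 156.4], [123.1, 133.9], [45.3, 134.0]] [ 491. -110.  168.]
```

View pics/w7a.png

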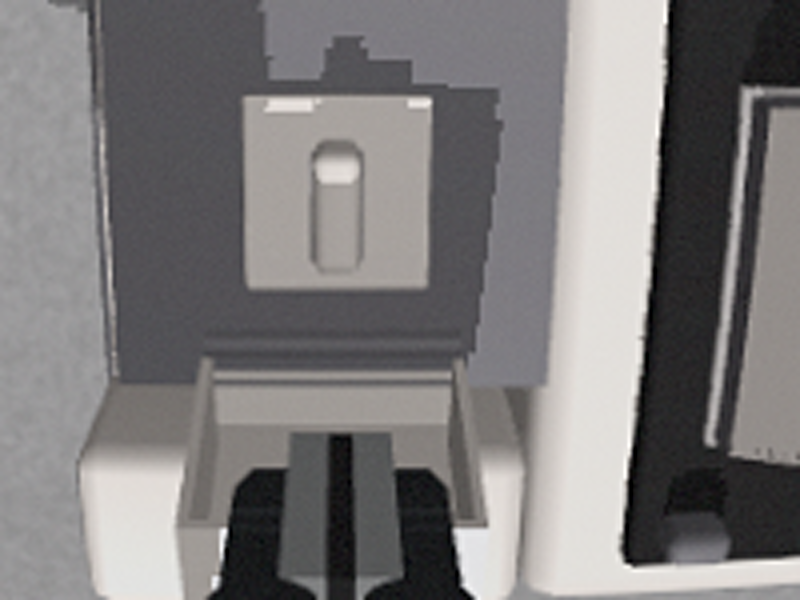

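The touch test met the fin top at 124 mm, which is home height, and the force then rose at the mount stiffness. In the wrist view the cover's inner free edge at row 524 of the crop gives about 1.8 rad. Next I'll bring the closed fingers behind the cover, on its -x side.

Emit:
apply_moves([
  [-1,-4.2,0,0,0],
  [-1,-4.2,0,0,0],
  [-1,-4.2,0,0,0],
  [-1,0,0,0,0],
  [-1,0,0,4,0],
  [-1,0,0,4,0],
  [-1,0,0,3,0],
  [-1,0,0,0,0],
  [-1,0,0,0,0],
])

```text
clock: 19.1
position: [461.9, -112.5, 157.7]
tcp_rot: [-3.139, -0.121, 0.002]
wrist_force: [1.3, -0.5, 1.2]
opening: -0.1
```

Run:
```python
from h import *
show(); c=wsnap('w8.png'); s=snap('side','s8.png'); crop(s,180,150,200,150,4,'s8a.png')
```

```text
t 19.1 p [ 461.9 -112.5  157.7] yaw 4.4 zax [-1.3e-03  3.0e-04 -1.0e+00] F [ 1.3 -0.5  1.2] op -0.1 q [-0.32 -0.05  1.66 -0.    1.53  1.18]
```

View pics/s8a.png

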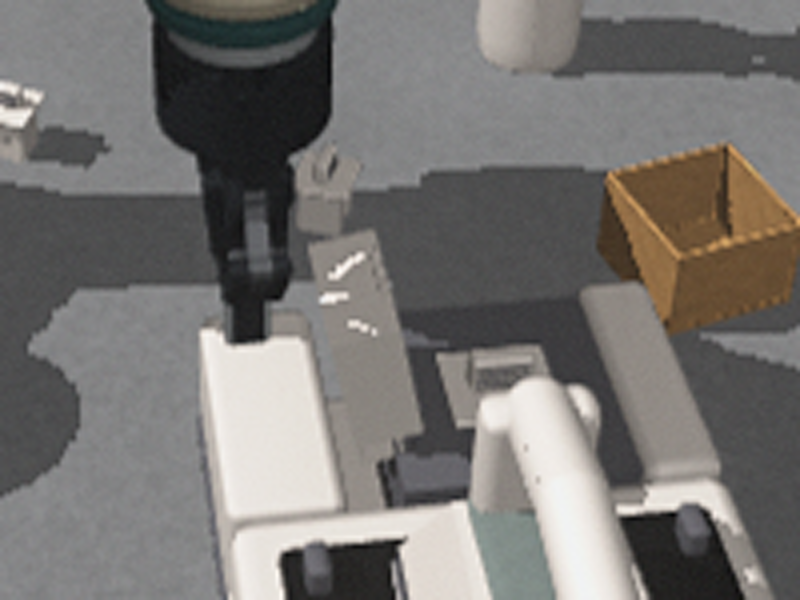

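View pics/w8.png

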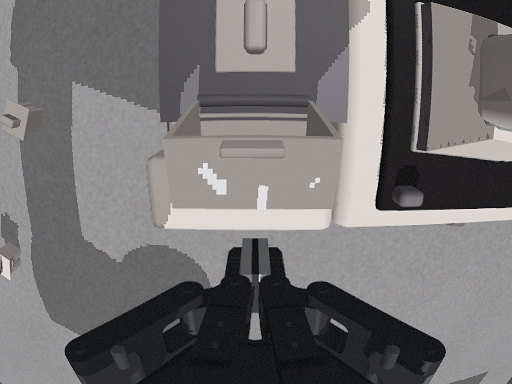

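Emit:
apply_moves([
  [-1,1.5,0,0,0],
  [-1,1.5,0,-0.3,0],
  [-1,1.0,0,-0.7,0],
  [-1,0.8,0,-0.4,0],
  [-1,0.9,0,-0.3,0],
  [-1,0.9,0,-0.1,0],
  [-1,0,0,0,0],
])

```text
clock: 19.9
position: [528.7, -107.5, 176.3]
tcp_rot: [3.139, 0.121, 0.002]
wrist_force: [-0.1, -0.4, -0.4]
opening: -0.1
```

Run:
```python
from h import *
show(); c=wsnap('w9.png'); s=snap('side','s9.png'); crop(s,180,150,200,150,4,'s9a.png')
```

```text
t 19.9 p [ 528.7 -107.5  176.3] yaw 4.42 zax [ 1.5e-03 -3.0e-04 -1.0e+00] F [-0.1 -0.4 -0.4] op -0.1 q [-0.27  0.12  1.46  0.    1.57  1.22]
```

View pics/s9a.png

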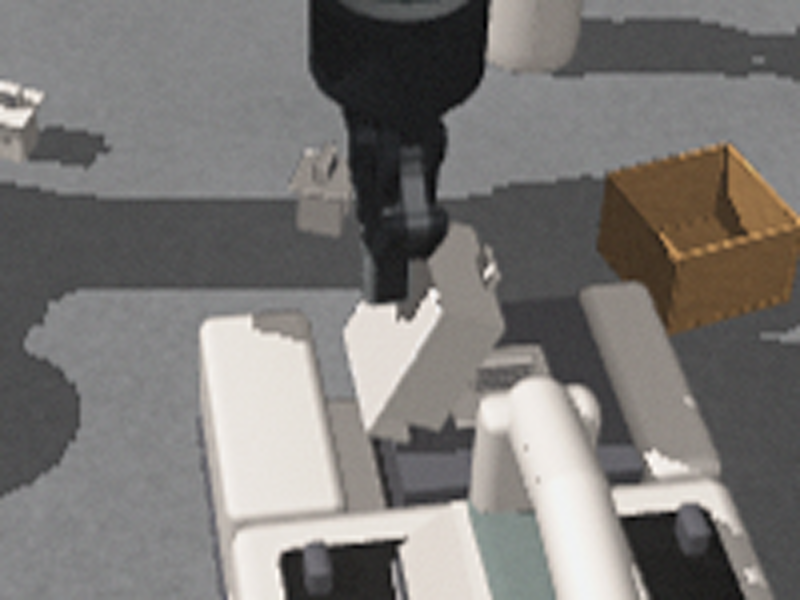

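View pics/w9.png

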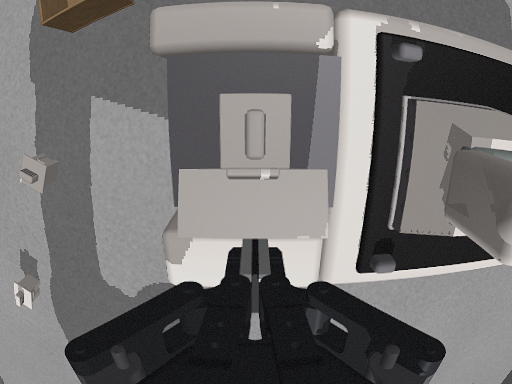

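Emit:
apply_moves([
  [-1,0.8,0,0,0],
  [-1,0.9,0,0.1,0],
  [-1,0.9,0,0.2,0],
  [-1,0.8,0,0.4,0],
  [-1,0.8,0,0.4,0],
  [-1,0.7,0,0.5,0],
  [-1,0.7,0,0.6,0],
  [-1,0.4,0,0.5,0],
  [-1,0.4,0,0.4,0],
  [-1,0,0,0,0],
])

```text
clock: 21.0
position: [591.1, -102.5, 143.3]
tcp_rot: [-3.139, -0.121, 0.004]
wrist_force: [0.1, 0.7, -0.4]
opening: 0.1
```

Emit:
apply_moves([
  [-1,0.2,0,0.3,0],
  [-1,0,0,0,0],
])

```text
clock: 21.2
position: [593.3, -102.5, 142.1]
tcp_rot: [3.139, 0.12, -0.001]
wrist_force: [-0.2, -0.0, 0.6]
opening: 0.1
```

Emit:
apply_moves([
  [-1,0.2,0,0.2,0],
  [-1,0,0,0,0],
])

```text
clock: 21.4
position: [595.0, -102.6, 141.8]
tcp_rot: [3.139, 0.12, -0.0]
wrist_force: [-8.5, -0.3, 13.2]
opening: -0.0
```

The cover met a firm stop with the tip at 134 mm, its shut height. I'll retreat and look.

Emit:
apply_moves([
  [-1,0,0,-2,0],
  [-1,0,0,-4,0],
  [-1,0,0,-4,0],
  [-1,0,0,-4,0],
  [-1,-4,0,0,0],
  [-1,-4,0,0,0],
  [-1,-4,0,0,0],
  [-1,-4,0,0,0],
  [-1,0,0,0,0],
  [-1,0,0,0,0],
])

```text
clock: 22.4
position: [435.6, -114.7, 280.2]
tcp_rot: [3.139, 0.119, 0.002]
wrist_force: [0.0, 0.1, -0.3]
opening: -0.1
```

Run:
```python
from h import *
show(); c=wsnap('w10.png'); s=snap('side','s10.png'); t=snap('top','t10.png'); crop(s,180,150,200,150,4,'s10a.png')
p=np.array([585.8,-102.3,100]); th=np.radians(4.4); ex=np.array([np.cos(th),np.sin(th),0]); ez=np.array([0,0,1.]);ey=np.array([-np.sin(th),np.cos(th),0])
for a in (0,.05,.1):
    cx=np.cos(a)*ex+np.sin(a)*ez; cz=-np.sin(a)*ex+np.cos(a)*ez; h=p-40*ex
    Q=[h+k*cx+34*cz+q*36*ey for k in (0,80) for q in (-1,1)]
    print(a,'w',np.round(wproj(c,Q),1).tolist(),'s4',np.round((proj(s,Q)-[180,150])*4).tolist())
```

```text
t 22.4 p [ 435.6 -114.7  280.2] yaw 4.36 zax [ 1.5e-03 -4.0e-04 -1.0e+00] F [ 0.   0.1 -0.3] op -0.1 q [-0.34 -0.17  1.53  0.    1.78  1.16]
0 w [[293.6, 66.8], [216.2, 66.8], [293.1, -12.1], [216.6, -12.1]] s4 [[435.0, 399.0], [406.0, 297.0], [602.0, 383.0], [564.0, 283.0]]
0.05 w [[293.6, 68.6], [216.2, 68.6], [293.7, -11.8], [216.1, -11.8]] s4 [[431.0, 399.0], [403.0, 297.0], [599.0, 377.0], [561.0, 277.0]]
0.1 w [[293.6, 70.3], [216.2, 70.4], [294.2, -11.3], [215.5, -11.3]] s4 [[427.0, 400.0], [399.0, 298.0], [596.0, 371.0], [558.0, 271.0]]
```

View pics/s10a.png

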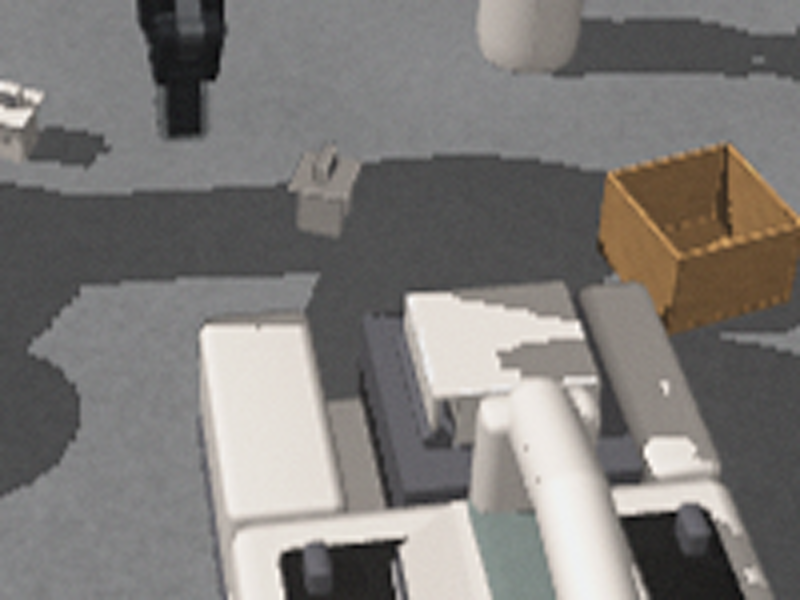

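View pics/w10.png

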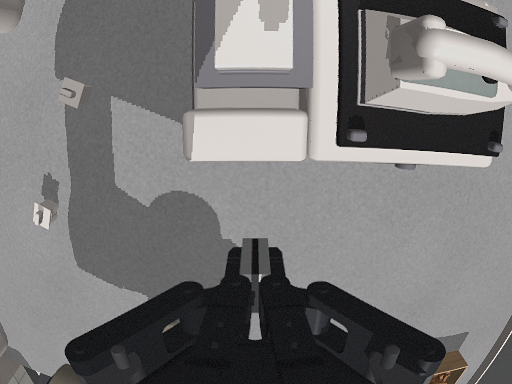

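View pics/s10.png

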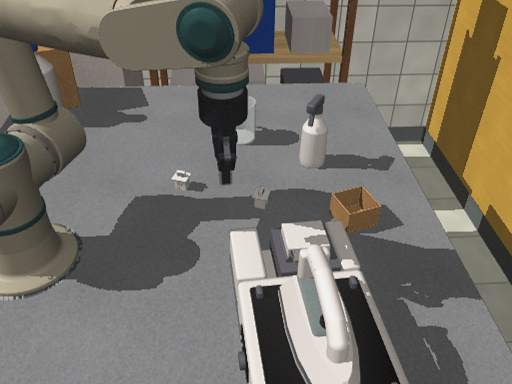

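The side view shows the cover shut, with corners at (406,293), (568,283) and (597,378) in the crop, within 5 crop pixels of the 0 rad prediction. The carton, spray, jug and small cartridges are where they stood.

Run:
```python
from h import *
print(env.hand_in()); show()
```

```text
the job is handed in; nothing more can be done
None
the job is handed in; nothing more can be done
```

The cartridge is clicked home in the well, the cover is shut, and the job is handed in. It took about 22.5 s of robot time; `env.hand_in()` reports no verdict.

**Fitting:** I gripped the largest cartridge by its fin and lowered it into the well. The push rose to about 15 N, dropped at the click, then rose again at about 3.6 N/mm, which is the stiffness of the bay's mounts. The highest push I read was about 19 N (under 2 kg).

**Home check after letting go:** A light touch met the top of the fin at about 124 mm, the height it should have when home. The wrist camera's flange size agreed. The side camera put the flange about 2 to 3 mm higher. That is about its 2 mm calibration error, so I went by the touch and force readings.

**Cover:** I swung it shut with the closed fingers. It met a firm stop at 134 mm, where it briefly took about 13 N. The side view matched 0 rad to about a pixel (5 pixels in the enlarged crop).

**Other things:** The last pictures show the carton, jug, spray bottle and the two smaller cartridges where they stood. The arm is clear and touches nothing.

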